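Open the breaker bay of the console's power unit

ROBOT

A 6-joint arm with a two-finger parallel gripper is mounted at the origin on the work surface. World frame = base frame: x ahead of the robot, y to its left, z up, the work surface at z = 0. Lengths are in m, angles in rad, forces in N, time in s.
With the tool pointing down it reaches from about 0.4 to 0.825 m from the base axis. Payload 7 kg.
Tool frame: the origin (TCP) lies on the mounting face of the last link; the fingertips stand arm.tcp_to_tips ahead of it and the grasp point (between the pads) lies 159 mm ahead of it (arm.tcp_to_tips is the distance from the TCP to the fingertips, in m); z points along the fingers, y is the direction in which the jaws open and shut (so a half turn about z gives the same grasp; the last joint's range is limited). The gripper opens to 88 mm and grips with 3 to 60 N. Pads are 19 mm wide; open, the fingers measure 130 mm over their backs; the gripper's body (78 mm by 193 mm) begins 47 mm behind the grasp point.
Start: joints at [0.288, 0.359, 0.012, 0, -1.224, -0.288], TCP at [0.675, -0, 0.405] pointing down, gripper open.
Joint ranges: [-3.07, 3.07], [-1.43, 2.12], [-1.02, 1.25], [-3.03, 1.67], [-3.05, -0], [-3.03, 3.03]. Speed limits (rad/s): [2.39, 2.39, 3.01, 3.14, 3.14, 3.14].

INTERFACE

Orientations are given as [roll, pitch, yaw] about the fixed x, y, z axes, in that order (R = Rz(yaw) Ry(pitch) Rx(roll)).
In Python, from station import arm, cams, job_done, finder gives the robot as it stands.
- The arm moves only by the tool play_rows, never from a script. Its argument "targets" is a list that holds one entry, the list of rows, each a list of 4 numbers: the shift along the tool's x, y, z in m, then the turn about the tool's z in degrees. A call has 1 to 5 rows; each row is the pose to reach, as a shift and turn from the pose commanded when the call began, along the tool's axes at that moment; what a row does not reach only later rows make up. A row lasts 1/8 s, in which the tool goes at most 62.5 mm and 10.7 degrees, less where a joint would pass 70% of its speed; a pose out of reach is approached as far as the arm can. A call with a gripper value outside its range is refused whole. "grip" is the closure in counts, from 0 (fully open) to 255 (shut), set as the call begins (left out, the last holds). The fingers move at their own pace and stop on an object; "newtons" is the grip in N (left out, the last holds). Time passes only in rows, so rows that repeat a pose let the fingers close. It gives the time, the measured TCP pose, the force and the opening at its end, in the units of the state.
- arm.get_state(): the state, without advancing time (a new reading comes with each control period).
- cams.grab_frame(name): name is "scene" or "side" or "wrist"; returns (picture, depth): 400x640x3 uint8, red, green, blue; 400x640 float32, m along the optical axis (not along the pixel's ray), 0 where there is no reading.
- cams.camera_params(name): a dict with "intrinsics" (3x3 intrinsics, pixels), "position" and "attitude" of the camera in the world. Camera axes: x right, y down, z forward; pixel columns grow to the right and rows downward; lengths in m; the calibration is good to about 2 mm. A picture is of the moment at which its call begins: read the wrist's pose just before it. camera_params takes no time and is no camera call; for the wrist camera it gives the pose at the moment of the call.
- job_done(): hands the job in, once; it reports no verdict.
Trained networks look in the newest picture that a camera, given by its name, has taken for a name from the list of things; names that differ only in an ending like _2 or _b are one class to them, and where a whole thing is asked for, a point or a joint stands for the part that bears it (a point fixed in the world has none). Each returns a list of dicts, best first, with "score" (0 to 1); they miss things now and then, are a little off and sometimes report something else, mostly with a low value. They report only what shows in the picture. A call takes as long as a camera call.
- finder.find_in(camera, query): "xyz" ([x, y, z] in m, in world coordinates, good to about 4 mm: the middle of the surface that is visible of it).
- finder.masks_of(camera, query): "mask" (400x640 bool, what is visible of it).
The state is a dict: "t": time; "q": joint angles; "qd": joint speeds; "joint_efforts": joint torques, N m; "eef_pos": TCP position; "ee_rot": TCP orientation; "force": force on the tool from outside, world axes, zero at the start; "moment": the same for the moment, N m; "width": finger opening in m.
Only numpy, scipy, OpenCV 4.12 (cv2) and the standard library are available. Lean on these libraries where they do the work, as an engineer would, in place of code of your own. Each camera call takes 0.05 s, during which the arm holds its last target. There are 200 camera calls.

TASK

A breaker in the studio console's power unit has tripped. Turn the yellow key in the blue access panel a full quarter turn clockwise to its end to release the latch, then take the panel by its bar handle, swing it up past vertical and lower it gently until it rests on its stops, and let go. Leave the key turned, and do not shift or knock over the cassettes, cartridges, cup and bottle around it.

Things in the scene. Friction and masses are not known exactly. Their poses are not given: they have to be found in the camera images.
- unit: Grey steel power unit fixed to the desk. Origin: on the desk under the middle of the closed panel. In its own frame (z up) it spans x -120..220, y -65..165, z 0..100 mm; yaw varies +-0.35 rad. Blue panel, 216 (x) x 128 (y) x 6 mm, lies on top over y -65..63. Hinge along x on the +y side; bar handle overhangs the -y side.
- stops (a point): Point between the two stop brackets, at their top: unit frame (0, 120, 165) mm. Each is 18 mm wide, about 72 mm tall above the deck, standing at unit x = -80 and 80 mm behind the hinge; the open panel leans on them.
- panel (a joint): Hinge angle of the panel, rad: 0 closed (flat), 1.57 upright, 2.2 resting on its stops, leaning 0.63 past vertical towards unit +y. Panel and key weigh about 0.55 kg; the hinge has little friction: let go, it falls shut before vertical and drops onto the stops after it. Locked near 0 until the key has turned about 1.2 rad.
- panel_hinge (a point): Point on the hinge axis midway along the panel: unit frame (0, 65, 100) mm. The axis runs along unit x.
- handle_mid (a point): Middle of the handle's round steel bar, 12 mm thick, 120 mm long along unit x between two side arms. 180 mm from the hinge axis along the panel, 8 mm towards its outer face; closed: unit frame (0, -115, 108) mm, 44 mm free between bar and unit. The bar can turn between fingers, so a gripper can point down all the way. Site x along bar, y to hinge, z out of outer face.
- key (a joint): Angle of the key in the lock, rad: 0 locked (starts 0 to 0.15), grows clockwise seen from above, end of travel 1.57 unlocked. It stays where it is left and takes about 0.12 N m to turn.
- key_grip (a point): Grip point on the key's upright axis: unit frame (0, -25, 132) mm. Key head: upright yellow plate 10 mm thick, 34 mm wide, from 118 to 142 mm above the desk, on a thin stem; panel top at 106 mm. Site y along the width, x across the thickness. At joint 0 the width lies along unit y, after the quarter turn along unit x.
- cassette_white: Bystander: white audio cassette 100 x 64 x 12 mm lying on the deck of the power unit beside the panel. Origin at the centre of its underside.
- cassette_grey: Bystander: grey audio cassette 100 x 64 x 12 mm lying flat on the desk in front of the handle side of the unit. Origin at the centre of its underside.
- cart_a: Bystander: dark broadcast tape cartridge 135 x 102 x 23 mm lying flat on the desk at the right. Origin at the centre of its underside.
- cart_b: Bystander: dark broadcast tape cartridge 135 x 102 x 23 mm lying flat on the desk at the left. Origin at the centre of its underside.
- cup: Bystander: white drinking cup, 84 mm across, 110 mm tall, standing on the desk. Origin at the centre of its underside.
- bottle: Bystander: white bottle, 60 mm across, 170 mm tall, standing on the desk at the left. Origin at the centre of its underside.

How it is judged:
On the way, in this order (a step that is already met when the one before it is completed fails the run):
1. the key is turned to the end of its quarter turn while the panel is still closed (value of joint key above 1.35 rad and value of joint panel below 0.15 rad), for 0.1 s.
2. the panel is swung up past vertical (value of joint panel above 1.65 rad), for 0.05 s.
At the end, for the whole second after the job is handed in: The panel lies open on its stops (hinge angle within 0.08 rad of 2.2) and at rest, let go, the key still turned (over 1.3 rad) (value of joint panel above 2.12 rad and velocity of joint panel between -0.1 and 0.1 rad/s and value of joint key above 1.3 rad); the robot touches nothing.
It fails at once if the panel drops or is flung towards its stops (faster than 1.5 rad/s past vertical) (value of joint panel above 1.6 rad and velocity of joint panel above 1.5 rad/s).
It fails at once if one of the other things is shifted by more than 25 mm (distance of any of cassette_white, cassette_grey, cart_a, cart_b, cup, bottle from where it was at the start of the episode above 0.025 m).
It fails at once if the cup or the bottle is tipped (angle between any of cup, bottle's own z axis and vertical above 0.35 rad).
It also fails if it takes over 56 s, if anything falls off the work surface, if the arm or the gripper's body presses on something with over 40 N, if the wrist force passes 120 N, or if a joint passes its speed limit or range.

## Working session

There is one attempt and no reset: what is moved stays moved. The work goes in short steps, Python scripts to look and compute and a tool call to move; the robot and the scene stay as the last step left them, time stands still between calls to the robot, and variables do not carry over. Pictures are saved under pics/ and viewed, about 8 in all and at most 12, crops included, and the job is handed in when it is done.

Besides the shell and the picture viewer there is one more tool, called as name([rows], argument=value, ...), one row to a line, values as JSON. play_rows: Moves the arm, as the interface text tells. Its arguments: {"type":"object","properties":{"targets":{"type":"array","items":{"type":"array","items":{"type":"array","items":{"type":"number"}}}},"grip":{"type":"number"},"newtons":{"type":"number"}},"required":["targets"]}

```bash
ls; mkdir -p pics; python3 - <<'E'
from station import arm,cams,finder
import cv2,numpy as np
print(arm.get_state(), arm.tcp_to_tips)
ims=[]
for c in ["scene","side"]:
    im,d=cams.grab_frame(c); ims.append(im)
    print(c,cams.camera_params(c))
    for n in ["key_grip","handle_mid","panel","unit","cassette_white","cassette_grey","cart_a","cup","bottle"]:
        r=finder.find_in(c,n); print(n,[(np.round(x["xyz"],3).tolist(),round(x["score"],2)) for x in r[:3]])
cv2.imwrite("pics/a.png",ims[0][:,:,::-1]);cv2.imwrite("pics/b.png",ims[1][:,:,::-1])
E
```

```text
pics
{'t': 0.0, 'q': array([ 2.88124886e-01,  3.59422753e-01,  1.10757960e-02, -3.58462067e-04,
       -1.22411239e+00, -2.88101820e-01]), 'qd': array([ 3.88780707e-04, -5.66080793e-05, -1.92109094e-03,  3.21932068e-04,
        8.68729753e-04, -1.44871556e-03]), 'joint_efforts': array([-8.00930356e-04, -5.82726967e+01,  2.93058443e+01,  6.99745238e+00,
        6.93249181e-03, -2.06530804e-04]), 'eef_pos': array([6.74813801e-01, 1.98922642e-05, 4.03705116e-01]), 'ee_rot': array([ 3.13990242e+00, -1.49477807e-04, -1.57089521e+00]), 'force': array([ 0.84184493, -0.29012002,  0.21726862]), 'moment': array([-0.0557001 , -0.01329091,  0.02383545]), 'width': 0.08735663771502315} 0.1781
scene {'intrinsics': array([[435.85128265,   0.        , 317.35409611],
       [  0.        , 435.85128265, 206.83666501],
       [  0.        ,   0.        ,   1.        ]]), 'position': array([1.20923569, 0.50900744, 1.02661646]), 'attitude': array([-2.41891874, -0.00477705,  2.2787599 ])}
key_grip [([0.494, -0.058, 0.129], 0.37)]
handle_mid [([0.498, -0.034, 0.108], 0.6)]
panel [([0.497, -0.027, 0.103], 0.
[... 306 characters left out ...]
([[388.83438934,   0.        , 319.25546055],
       [  0.        , 388.83438934, 197.59553973],
       [  0.        ,   0.        ,   1.        ]]), 'position': array([ 0.17742902, -0.57521443,  0.89045192]), 'attitude': array([-2.41837401, -0.00877491, -0.646267  ])}
key_grip [([0.49, -0.072, 0.134], 0.66)]
handle_mid [([0.486, -0.053, 0.105], 0.92)]
panel [([0.486, -0.053, 0.106], 0.56)]
unit [([0.515, -0.034, 0.104], 0.57)]
cassette_white [([0.662, -0.078, 0.113], 0.96)]
cassette_grey [([0.416, -0.177, 0.012], 0.88)]
cart_a [([0.58, -0.499, 0.021], 0.72)]
cup [([0.597, -0.22, 0.071], 0.96), ([0.488, -0.066, 0.14], 0.71), ([0.485, -0.055, 0.108], 0.17)]
bottle [([0.65, 0.43, 0.089], 0.9)]
```

View pics/a.png

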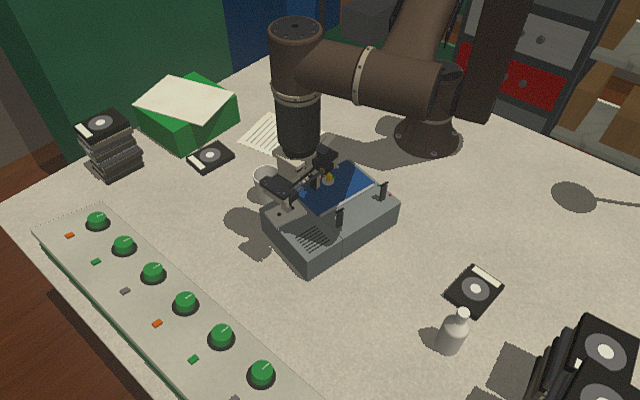

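View pics/b.png

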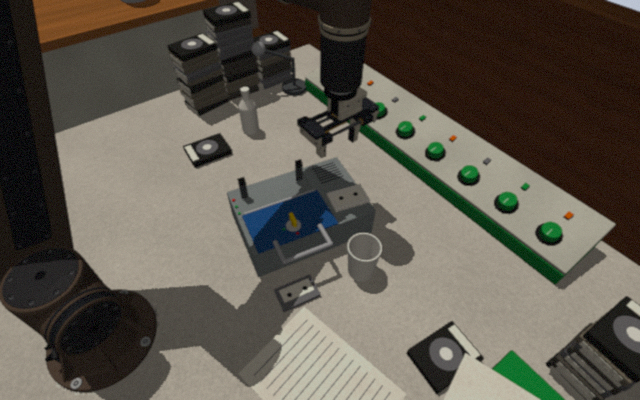

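```bash
cat > h.py <<'E'
import numpy as np,cv2
from scipy.spatial.transform import Rotation as R
from station import arm,cams,finder
def cloud(c):
    p=cams.camera_params(c); im,d=cams.grab_frame(c); K=p["intrinsics"]
    v,u=np.indices(d.shape); P=np.stack([(u-K[0,2])/K[0,0]*d,(v-K[1,2])/K[1,1]*d,d],-1)
    W=P@R.from_euler("xyz",p["attitude"]).as_matrix().T+p["position"]; W[d==0]=np.nan
    return im,W
E
python3 - <<'E'
from h import *
for c in ["side","scene"]:
    im,W=cloud(c); h=cv2.cvtColor(im,cv2.COLOR_RGB2HSV)
    z=W[...,2]
    m=(h[...,0]>100)&(h[...,0]<125)&(h[...,1]>120)&(abs(z-.106)<.012)&(abs(W[...,0]-.5)<.25)&(abs(W[...,1])<.25)
    p=W[m]; r=cv2.minAreaRect(p[:,:2].astype(np.float32)*1000); print(c,m.sum(),np.median(p[:,2]),r)
    k=(h[...,0]>18)&(h[...,0]<35)&(h[...,1]>120)&(z>.112)&(z<.155)&(abs(W[...,0]-.5)<.15)
    p=W[k]; print("key",k.sum(),p.mean(0),p.min(0),p.max(0))
    if len(p)>5: print(cv2.minAreaRect(p[:,:2].astype(np.float32)*1000))
    s=(z>.125)&(z<.175)&(h[...,2]<90)&(abs(W[...,0]-.5)<.15)&(W[...,1]>.0)&(W[...,1]<.15)
    n,l,st,ce=cv2.connectedComponentsWithStats(s.astype(np.uint8))
    for i in range(1,n):
        if st[i,4]>15: print("stop",st[i,4],ce[i],W[l==i].mean(0),W[l==i].max(0))
    for n in ["unit","handle_mid","cup","cassette_grey"]:
        r=finder.masks_of(c,n)
        if r:
            p=W[r[0]["mask"]]; p=p[np.isfinite(p[:,0])]; print(n,r[0]["score"],len(p),np.median(p,0))
            q=p[abs(p[:,2]-np.percentile(p[:,2],95))<.01]; print(cv2.minAreaRect(q[:,:2].astype(np.float32)*1000))
E
```

```text
side 2902 0.10694600648585828 ((494.744140625, -40.279876708984375), (127.94058227539062, 214.83673095703125), 78.10057067871094)
key 79 [ 0.49220643 -0.03006435  0.13602234] [ 0.48198092 -0.08014313  0.11333342] [0.60328432 0.65879706 0.14464976]
((537.0363159179688, 286.99761962890625), (740.6378173828125, 66.29430389404297), 84.85101318359375)
stop 94 [298.55319149 167.08510638] [0.59690695 0.06365814 0.15139009] [0.6070644  0.07149986 0.17430423]
stop 100 [242.1  184.82] [0.44059701 0.09632238 0.15197435] [0.45002547 0.10797174 0.17418548]
unit 0.83 10278 [ 0.51530936 -0.03342478  0.10183502]
((545.2322387695312, -31.899078369140625), (276.89794921875, 333.4894104003906), 78.740234375)
handle_mid 0.81 3672 [ 0.48424773 -0.05167803  0.10724205]
((489.11865234375, -66.88553619384766), (186.94674682617188, 214.97801208496094), 77.9296875)
scene 797 0.10609745169898077 ((497.6351318359375, -36.640464782714844), (125.28291320800781, 214.16128540039062), 78.5405044555664)
key 54 [ 0.49996198 -0.02729077  0.13132208] [ 0.48930314 -0.07267222  0.11463181] [0.63710257 0.65137947 0.14421352]
((556.5945434570312, 290.99237060546875), (738.2515869140625, 20.64253807067871), 79.00891876220703)
stop 75 [383.13333333 188.38666667] [0.44618508 0.1031539  0.14861169] [0.45392518 0.10825839 0.17308247]
stop 85 [339.16470588 214.49411765] [0.6020653  0.07063477 0.14983032] [0.61000518 0.07625663 0.17394971]
unit 0.97 8893 [0.58145677 0.04425011 0.10000179]
((555.9284057617188, 1.429168701171875), (236.57876586914062, 341.5047302246094), 78.06779479980469)
handle_mid 0.94 2022 [ 0.49741731 -0.02819151  0.10630018]
((495.2723388671875, -36.65624237060547), (129.47842407226562, 220.51193237304688), 78.73967742919922)
cup 0.89 477 [ 0.59732322 -0.23225157  0.08185355]
((591.2536010742188, -235.50804138183594), (50.58601760864258, 82.0961685180664), 89.5824966430664)
```

play_rows([
  [[0.015,0.045,0,3],[0.03,0.09,0,6],[0.045,0.14,0,10],[0.062,0.184,0.02,12],[0.062,0.184,0.03,12]],
], grip=0)

```text
t: 2.12
eef_pos: [0.4879, -0.0631, 0.3746]
ee_rot: [3.141, 0.001, -1.782]
force: [0.5, 0.1, 0.4]
width: 0.0877
```

```bash
python3 - <<'E'
from h import *
s=arm.get_state(); print(s["t"],s["eef_pos"],s["ee_rot"],s["q"])
im,W=cloud("wrist"); cv2.imwrite("pics/c.png",im[:,:,::-1])
h=cv2.cvtColor(im,cv2.COLOR_RGB2HSV); z=W[...,2]
m=(h[...,0]>100)&(h[...,0]<125)&(h[...,1]>120)&(abs(z-.106)<.012)
print(m.sum(),cv2.minAreaRect(W[m][:,:2].astype(np.float32)*1000))
k=(h[...,0]>18)&(h[...,0]<35)&(h[...,1]>120)&(z>.13)&(z<.155)
p=W[k]; print("key",k.sum(),p.mean(0),cv2.minAreaRect(p[:,:2].astype(np.float32)*1000))
for n in ["key_grip","handle_mid","cup"]: print(n,[(np.round(x["xyz"],3),x["score"]) for x in finder.find_in("wrist",n)[:2]])
E
```

```text
2.125 [ 0.48792873 -0.06305552  0.37460786] [ 3.14148279e+00  6.61148000e-04 -1.78152843e+00] [ 2.71667086e-01  7.85017695e-02 -4.25471229e-01 -7.27145068e-04
 -1.06661405e+00 -4.82047938e-01]
19091 ((495.8782958984375, -39.243370056152344), (126.15894317626953, 213.837646484375), 78.38424682617188)
key 485 [ 0.49011048 -0.06372791  0.14045896] ((490.46051025390625, -62.52923583984375), (32.987083435058594, 9.010161399841309), 75.88748168945312)
key_grip [(array([ 0.492, -0.067,  0.14 ]), 0.91), (array([ 0.612, -0.229,  0.072]), 0.61)]
handle_mid [(array([ 0.489, -0.065,  0.105]), 0.61), (array([ 0.489, -0.065,  0.141]), 0.27)]
cup [(array([ 0.612, -0.225,  0.07 ]), 0.61)]
```

View pics/c.png

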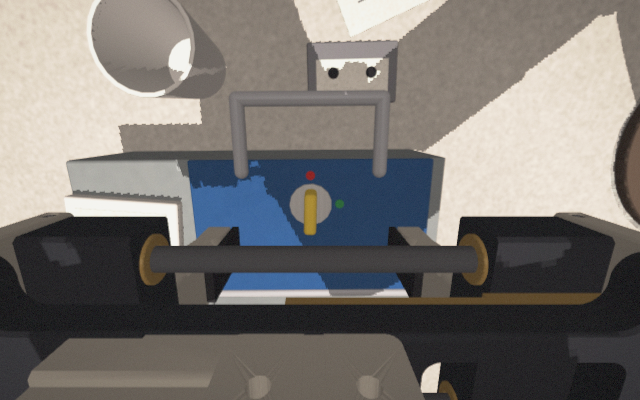

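play_rows([
  [[-0.001,-0.0025,0.03,0],[-0.001,-0.0025,0.06,0],[-0.001,-0.0025,0.075,0],[-0.001,-0.0025,0.081,0],[-0.001,-0.0025,0.081,0]],
])

```text
t: 2.95
eef_pos: [0.4942, -0.0614, 0.2939]
ee_rot: [-3.141, -0.0, -1.78]
force: [0.4, -0.8, 0.6]
width: 0.0875
```

play_rows([
  [[0,0,0,0],[0,0,0,0],[0,0,0,0],[0,0,0,0],[0,0,0,0]],
], grip=255, newtons=25)

```text
t: 3.58
eef_pos: [0.4936, -0.0616, 0.2937]
ee_rot: [-3.141, 0.0, -1.78]
force: [-0.9, 0.3, -0.3]
width: 0.0432
```

play_rows([
  [[0.001,0.003,0,0],[0.001,0.003,0,0],[0.001,0.003,0,0],[0.001,0.003,0,0],[0.001,0.003,0,0]],
])

```text
t: 4.2
eef_pos: [0.4907, -0.0619, 0.2937]
ee_rot: [-3.141, 0.0, -1.78]
force: [1.0, -0.9, -0.4]
width: 0.0097
```

Gripped at 9.7 mm (the plate is 10 mm). Now the quarter turn clockwise.

play_rows([
  [[0,0,0,9],[0,0,0,18],[0,0,0,27],[0,0,0,36],[0,0,0,45]],
])

```text
t: 4.82
eef_pos: [0.4908, -0.062, 0.2937]
ee_rot: [-3.141, 0.0, -2.57]
force: [2.2, -2.3, -1.9]
width: 0.01
```

play_rows([
  [[0,0,0,9],[0,0,0,18],[0,0,0,27],[0,0,0,36],[0,0,0,43]],
])

```text
t: 5.45
eef_pos: [0.4908, -0.0621, 0.2937]
ee_rot: [-3.141, 0.001, 2.963]
force: [1.8, -2.0, -1.8]
width: 0.0099
```

play_rows([
  [[0,0,0,1],[0,0,0,1],[0,0,0,1]],
])

```text
t: 5.82
eef_pos: [0.4908, -0.0621, 0.2937]
ee_rot: [-3.141, 0.001, 2.952]
force: [4.2, -4.1, -2.2]
width: 0.0099
```

```bash
python3 - <<'E'
from h import *
s=arm.get_state(); print(s["t"],s["eef_pos"],s["ee_rot"],s["q"],s["moment"],s["force"],s["width"])
E
```

```text
5.825 [ 0.49076774 -0.062069    0.29371248] [-3.14138672e+00  6.08654203e-04  2.95208954e+00] [ 2.72559455e-01  1.68523630e-01 -5.30495590e-01  5.95510113e-04
 -8.71324171e-01 -2.03324226e+00] [-1.59265139 -1.41567621  0.00529579] [ 4.18687081 -4.06298772 -2.15830025] 0.009879837602955075
```

play_rows([
  [[0,0,0,1],[0,0,0,2],[0,0,0,2],[0,0,0,2]],
])

```text
t: 6.32
eef_pos: [0.4907, -0.0621, 0.2937]
ee_rot: [-3.141, 0.001, 2.918]
force: [3.3, -4.3, -2.3]
width: 0.0101
```

play_rows([
  [[0,0,0,0],[0,0,0,0],[0,0,0,0],[0,0,0,0],[0,0,0,0]],
], grip=100)

```text
t: 6.95
eef_pos: [0.4905, -0.0619, 0.2937]
ee_rot: [-3.142, -0.0, 2.915]
force: [0.3, 0.3, -0.3]
width: 0.0515
```

play_rows([
  [[0,0,-0.02,0],[0,0,-0.05,0],[0,0,-0.08,0],[0,0,-0.08,0],[0,0,-0.08,0]],
])

```text
t: 7.58
eef_pos: [0.4902, -0.0619, 0.3733]
ee_rot: [3.141, -0.0, 2.914]
force: [-0.5, -0.4, -1.2]
width: 0.0531
```

```bash
python3 - <<'E'
from h import *
s=arm.get_state(); print(s["t"],s["eef_pos"],s["ee_rot"],s["q"],s["width"])
im,W=cloud("side"); h=cv2.cvtColor(im,cv2.COLOR_RGB2HSV); z=W[...,2]
k=(h[...,0]>18)&(h[...,0]<35)&(h[...,1]>120)&(z>.13)&(z<.155)
p=W[k]; print("key",k.sum(),p.mean(0),cv2.minAreaRect(p[:,:2].astype(np.float32)*1000))
im,W=cloud("wrist"); h=cv2.cvtColor(im,cv2.COLOR_RGB2HSV); z=W[...,2]; cv2.imwrite("pics/d.png",im[:,:,::-1])
k=(h[...,0]>18)&(h[...,0]<35)&(h[...,1]>120)&(z>.13)&(z<.155)
p=W[k]; print("key",k.sum(),p.mean(0),cv2.minAreaRect(p[:,:2].astype(np.float32)*1000))
# bar: points in unit frame near expected
o=np.array([.4957,-.0375]);a=-.206
c,s_=np.cos(a),np.sin(a)
for n in ["wrist","side"]:
    im,W=cloud(n); d=W[...,:2]-o; U=np.stack([d[...,0]*c+d[...,1]*s_,-d[...,0]*s_+d[...,1]*c,W[...,2]],-1)
    m=(abs(U[...,0])<45)&(abs(U[...,0])<.045)&(U[...,1]<-.095)&(U[...,1]>-.14)&(U[...,2]>.095)&(U[...,2]<.125)
    q=U[m]; print(n,m.sum(),np.median(q,0) if len(q) else None, np.polyfit(q[:,0],q[:,1],1) if len(q)>9 else None)
E
```

```text
7.575 [ 0.49017646 -0.06192736  0.37325429] [ 3.14136809e+00 -4.18595377e-04  2.91445515e+00] [ 2.72833867e-01  8.34299646e-02 -4.23401733e-01 -4.54877062e-04
 -1.06422438e+00 -2.07054699e+00] 0.053109399183485735
key 105 [ 0.77492312 -0.03406331  0.14036706] ((945.1012573242188, 252.77627563476562), (931.8513793945312, 1777.437255859375), 83.197265625)
key 511 [ 0.48837839 -0.06150458  0.14028559] ((489.69476318359375, -62.02674102783203), (9.393108367919922, 32.67296600341797), 77.33501434326172)
wrist 913 [-0.01863559 -0.11259931  0.11192189] [ 0.02513999 -0.11267158]
side 186 [-0.00038184 -0.11853602  0.1134022 ] [ 0.00021214 -0.11780473]
```

View pics/d.png

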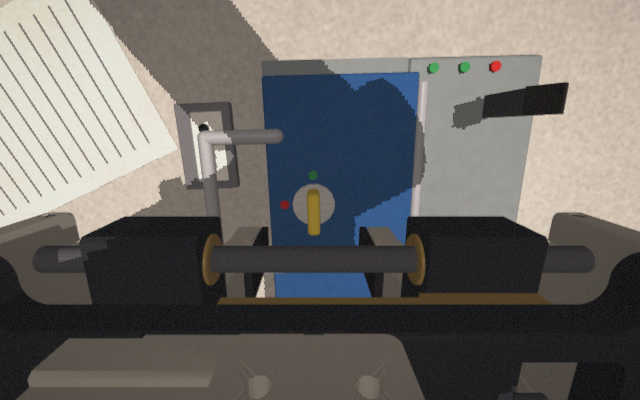

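play_rows([
  [[0,-0.03,0,-0.5],[-0.001,-0.06,0,-1],[-0.0025,-0.0905,0,-1.2],[-0.0025,-0.0905,0,-1.2],[-0.0025,-0.0905,0,-1.2]],
], grip=140)

```text
t: 8.4
eef_pos: [0.4726, -0.1506, 0.3733]
ee_rot: [-3.141, -0.001, 2.935]
force: [0.5, -0.1, 0.9]
width: 0.0396
```

play_rows([
  [[0,0,0,0],[0,0,0,0]],
])

```text
t: 8.65
eef_pos: [0.4727, -0.1501, 0.3736]
ee_rot: [3.142, -0.0, 2.936]
force: [-0.4, -0.9, -0.2]
width: 0.0398
```

play_rows([
  [[0,0,0.035,0],[0,0,0.07,0],[0,0,0.095,0],[0,0,0.106,0],[0,0,0.106,0]],
])

```text
t: 9.28
eef_pos: [0.4727, -0.1505, 0.2675]
ee_rot: [-3.141, -0.001, 2.936]
force: [-0.2, -0.6, 0.0]
width: 0.0395
```

play_rows([
  [[0,0,0,0],[0,0,0,0],[0,0,0,0],[0,0,0,0],[0,0,0,0]],
], grip=255, newtons=25)

```text
t: 9.9
eef_pos: [0.4728, -0.1505, 0.2681]
ee_rot: [3.141, 0.001, 2.936]
force: [-0.9, 4.0, 4.9]
width: 0.0108
```

```bash
python3 - <<'E'
from h import *
s=arm.get_state(); print(s["t"],s["eef_pos"],s["ee_rot"],s["force"],s["moment"],s["width"])
y0,z0=-.115,.108
for th in np.arange(0,2.21,.11).tolist()+[2.2]:
    y=.065-.18*np.cos(th)+.008*np.sin(th); z=.1+.18*np.sin(th)+.008*np.cos(th)
    print(round(th,2),"dy %.1f dz %.1f"%((y-y0)*1e3,(z-z0)*1e3))
E
```

```text
9.9 [ 0.47276104 -0.15047974  0.26811471] [3.14118834e+00 8.00100797e-04 2.93578322e+00] [-0.9463957   3.97730475  4.90581906] [1.32444587 0.28506564 0.02030082] 0.010775317961435904
0.0 dy 0.0 dz 0.0
0.11 dy 2.0 dz 19.7
0.22 dy 6.1 dz 39.1
0.33 dy 12.3 dz 57.9
0.44 dy 20.6 dz 75.9
0.55 dy 30.7 dz 92.9
0.66 dy 42.7 dz 108.7
0.77 dy 56.3 dz 123.0
0.88 dy 71.5 dz 135.8
0.99 dy 87.9 dz 146.9
1.1 dy 105.5 dz 156.0
1.21 dy 123.9 dz 163.2
1.32 dy 143.1 dz 168.4
1.43 dy 162.7 dz 171.3
1.54 dy 182.5 dz 172.2
1.65 dy 202.2 dz 170.8
1.76 dy 221.7 dz 167.3
1.87 dy 240.7 dz 161.6
1.98 dy 259.0 dz 154.0
2.09 dy 276.3 dz 144.3
2.2 dy 292.4 dz 132.8
2.2 dy 292.4 dz 132.8
```

play_rows([
  [[0,0.002,-0.02,0],[0,0.006,-0.039,0],[0,0.012,-0.058,0],[0,0.0205,-0.076,0],[0,0.0205,-0.076,0]],
])

```text
t: 10.52
eef_pos: [0.4767, -0.131, 0.3444]
ee_rot: [-3.141, 0.001, 2.936]
force: [-0.7, -7.5, 0.4]
width: 0.0113
```

play_rows([
  [[0,0.01,-0.017,0],[0,0.022,-0.033,0],[0,0.036,-0.047,0],[0,0.051,-0.06,0],[0,0.0675,-0.071,0]],
])

```text
t: 11.15
eef_pos: [0.4902, -0.0667, 0.4166]
ee_rot: [-3.136, 0.001, 2.935]
force: [-4.5, -10.6, 12.6]
width: 0.0111
```

```bash
python3 - <<'E'
from h import *
s=arm.get_state(); print(s["t"],s["eef_pos"],s["force"],s["moment"],s["width"],s["q"])
im,W=cloud("side"); cv2.imwrite("pics/e.png",im[:,:,::-1])
E
```

```text
11.15 [ 0.49019969 -0.06667162  0.41659787] [ -4.50334002 -10.64831607  12.58869765] [-3.9653012   1.47984489  0.02954998] 0.011077899215009651 [ 0.26532352  0.04993936 -0.35854888  0.00589667 -1.16417806 -2.04456658]
```

View pics/e.png

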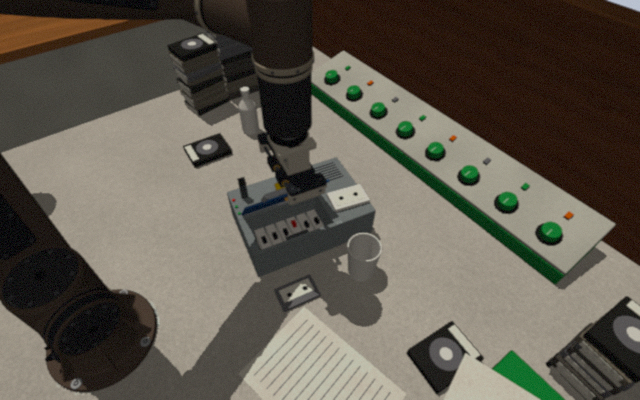

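play_rows([
  [[0,0.0175,-0.009,0],[0,0.036,-0.0163,0],[0,0.055,-0.0213,0],[0,0.0745,-0.024,0],[0,0.0745,-0.024,0]],
])

```text
t: 11.82
eef_pos: [0.5058, 0.0087, 0.4403]
ee_rot: [-3.141, 0.001, 2.937]
force: [-7.9, -1.1, 16.1]
width: 0.0113
```

play_rows([
  [[0,0.01,-0.0017,0],[0,0.02,-0.0019,0],[0,0.0297,-0.0015,0],[0,0.0395,-0.0005,0],[0,0.0493,0.001,0]],
])

```text
t: 12.45
eef_pos: [0.5158, 0.0567, 0.4372]
ee_rot: [-3.141, -0.001, 2.936]
force: [-0.9, -0.4, 1.7]
width: 0.0108
```

play_rows([
  [[0,0.0097,0.002,0],[0,0.0193,0.0046,0],[0,0.0287,0.0077,0],[0,0.0379,0.0113,0],[0,0.047,0.0153,0]],
])

```text
t: 13.08
eef_pos: [0.5256, 0.1034, 0.4221]
ee_rot: [3.141, -0.0, 2.936]
force: [-0.6, -0.6, 0.5]
width: 0.0111
```

play_rows([
  [[0,0.0045,0.0023,0],[0,0.0089,0.0047,0],[0,0.0132,0.0071,0],[0,0.0173,0.0097,0],[0,0.0173,0.0097,0]],
])

```text
t: 13.7
eef_pos: [0.5291, 0.1199, 0.4124]
ee_rot: [3.141, -0.0, 2.936]
force: [0.4, 0.3, -0.7]
width: 0.0115
```

play_rows([
  [[0,0.0042,0.0028,0],[0,0.0083,0.0056,0],[0,0.0123,0.0085,0],[0,0.0161,0.0115,0],[0,0.0161,0.0115,0]],
])

```text
t: 14.32
eef_pos: [0.5325, 0.1357, 0.4009]
ee_rot: [3.141, 0.0, 2.936]
force: [2.0, -0.4, -1.3]
width: 0.0109
```

```bash
python3 - <<'E'
from h import *
s=arm.get_state(); print(s["t"],s["eef_pos"],s["force"],s["moment"],s["width"],s["q"])
im,W=cloud("scene"); cv2.imwrite("pics/f.png",cv2.resize(im[100:300,200:460,::-1],None,fx=3,fy=3))
E
```

```text
14.325 [0.53247752 0.13574978 0.40091129] [ 2.04644982 -0.37342479 -1.27024206] [-0.16809458 -0.74566281  0.061205  ] 0.010934090304324318 [ 6.06136685e-01  1.55343940e-01 -2.72347890e-01 -8.78942113e-05
 -1.14289668e+00 -2.38255066e+00]
```

View pics/f.png

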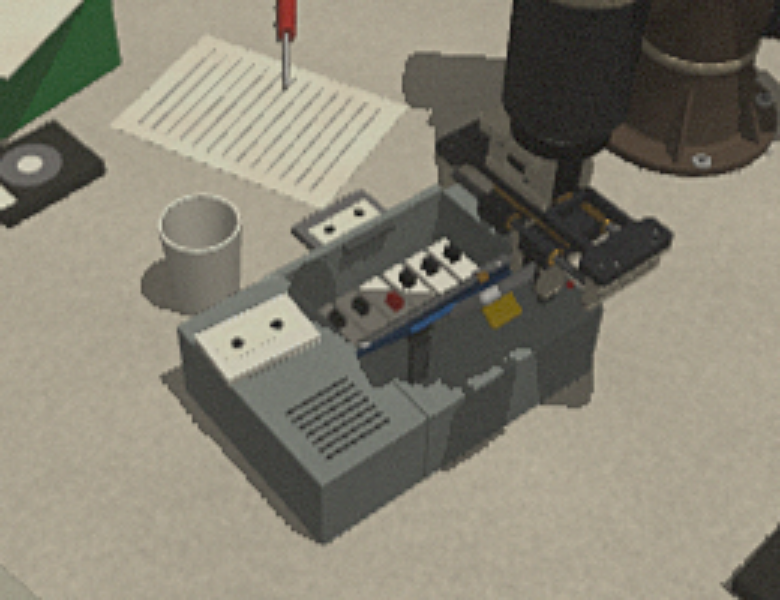

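play_rows([
  [[0,0.0015,0.0012,0],[0,0.003,0.0024,0],[0,0.003,0.0024,0],[0,0.003,0.0024,0]],
])

```text
t: 14.88
eef_pos: [0.5326, 0.1366, 0.4006]
ee_rot: [-3.138, 0.001, 2.936]
force: [-5.0, -8.7, 14.2]
width: 0.0112
```

play_rows([
  [[0,-0.002,-0.0015,0],[0,-0.002,-0.0015,0],[0,-0.002,-0.0015,0],[0,-0.002,-0.0015,0],[0,-0.002,-0.0015,0]],
], grip=120)

```text
t: 15.5
eef_pos: [0.5325, 0.1365, 0.4001]
ee_rot: [-3.141, -0.0, 2.936]
force: [-0.1, -0.5, -0.0]
width: 0.0458
```

play_rows([
  [[0,0,-0.01,0],[0,0,-0.025,0],[0,0,-0.045,0],[0,0,-0.07,0],[0,0,-0.09,0]],
])

```text
t: 16.12
eef_pos: [0.5325, 0.1363, 0.4927]
ee_rot: [3.14, 0.002, 2.936]
force: [0.5, -0.4, -0.0]
width: 0.0464
```

play_rows([
  [[0,0,0,0],[0,0,0,0]],
])

```text
t: 16.38
eef_pos: [0.5323, 0.1363, 0.4903]
ee_rot: [3.141, -0.0, 2.936]
force: [0.1, -0.1, 0.3]
width: 0.0463
```

```bash
python3 - <<'E'
from h import *
s=arm.get_state(); print(s["t"],s["eef_pos"],s["force"],s["width"])
o=np.array([.4957,-.0375]);a=-.205; c,sn=np.cos(a),np.sin(a)
ims=[]
for n in ["side","scene","wrist"]:
    im,W=cloud(n); ims.append(im); h=cv2.cvtColor(im,cv2.COLOR_RGB2HSV)
    d=W[...,:2]-o; U=np.stack([d[...,0]*c+d[...,1]*sn,-d[...,0]*sn+d[...,1]*c,W[...,2]],-1)
    m=(h[...,0]>100)&(h[...,0]<125)&(h[...,1]>100)&(abs(U[...,0])<.11)&(U[...,1]>.04)&(U[...,1]<.2)&(U[...,2]>.1)&(U[...,2]<.28)
    q=U[m]
    if len(q)>30:
        p=np.polyfit(q[:,2],q[:,1],1); print(n,len(q),q.min(0),q.max(0),"theta",np.pi/2+np.arctan(p[0]))
    k=(h[...,0]>18)&(h[...,0]<35)&(h[...,1]>100)&(abs(U[...,0])<.06)&(U[...,1]>.05)&(U[...,1]<.25)&(U[...,2]>.11)
    if k.sum()>5: print("key",k.sum(),U[k].min(0),U[k].max(0))
    b=(abs(U[...,0])<.05)&(U[...,1]>.14)&(U[...,1]<.22)&(U[...,2]>.225)&(U[...,2]<.27)
    if b.sum()>5: print("bar",b.sum(),np.median(U[b],0))
    for t in ["cup","cassette_white","cassette_grey","bottle"]:
        r=finder.find_in(n,t); print(t,[np.round(x["xyz"],3).tolist() for x in r[:1]])
cv2.imwrite("pics/g.png",ims[0][:,:,::-1]); cv2.imwrite("pics/h.png",cv2.resize(ims[1][100:300,200:460,::-1],None,fx=3,fy=3))
E
```

```text
16.375 [0.53232106 0.1362909  0.4902664 ] [ 0.0842171  -0.10451022  0.26839788] 0.04625691382587228
side 3469 [-0.1082016   0.06594491  0.10132451] [0.10530115 0.14178526 0.20559545] theta 2.19795151508528
key 112 [-0.04540164  0.08108144  0.38617851] [0.0433679  0.20799447 0.59751504]
bar 183 [-0.0013394   0.17267935  0.24537187]
cup []
cassette_white [[0.664, -0.076, 0.113]]
cassette_grey [[0.415, -0.178, 0.015]]
bottle [[0.641, 0.433, 0.06]]
scene 101 [-0.07254716  0.07213439  0.10476451] [0.108526   0.14833846 0.20867807] theta 2.203401898637278
key 299 [-0.02887732  0.11490138  0.14829498] [0.04969935 0.2481564  0.72129243]
bar 161 [0.00172821 0.18171111 0.24532252]
cup [[0.591, -0.213, 0.077]]
cassette_white [[0.664, -0.065, 0.111]]
cassette_grey [[0.423, -0.186, 0.01]]
bottle [[0.675, 0.457, 0.106]]
wrist 7163 [-0.10783314  0.06898813  0.10417086] [0.10637777 0.14568971 0.20501763] theta 2.2060990982408026
key 1135 [-0.03771841  0.12858341  0.14943569] [0.01557237 0.23488474 0.40755402]
bar 1452 [-0.01132044  0.1775801   0.24498335]
cup [[0.563, -0.214, 0.074]]
cassette_white []
cassette_grey [[0.419, -0.179, 0.012]]
bottle [[0.636, 0.432, 0.074]]
```

View pics/h.png

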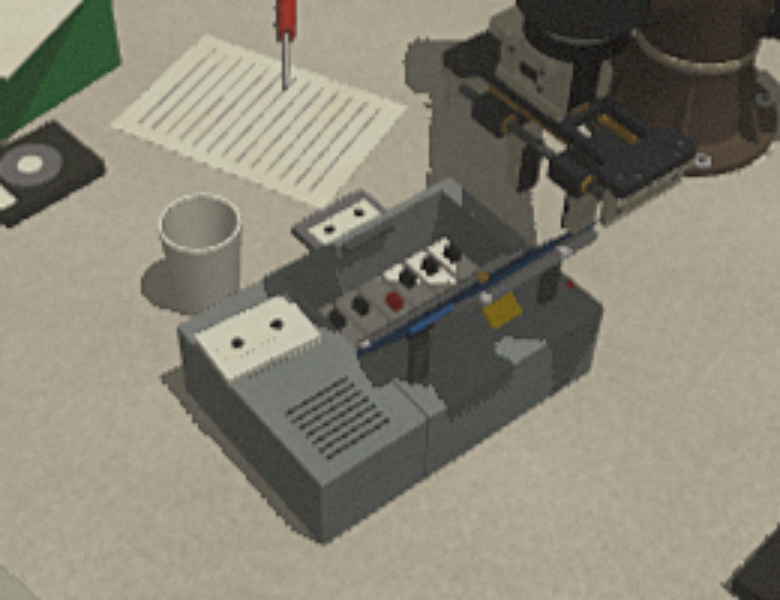

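View pics/g.png

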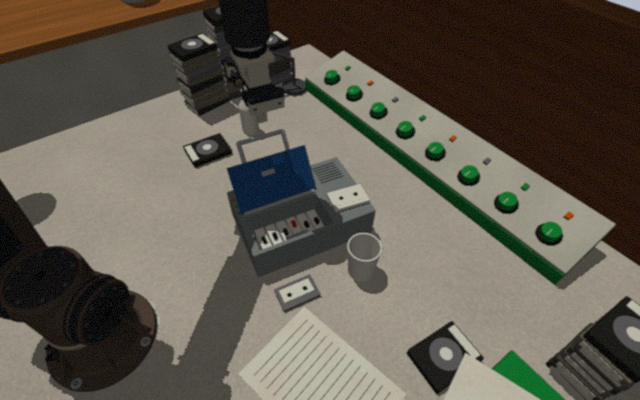

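The side view shows the panel leaning back on its stops (about 270,180), with the bar at (265,145) free and the gripper well above it. The cup (364,257) and the cassettes are at the same pixels as before. The scene crop shows the key plate (500,310) still lying across the panel, along unit x.

```bash
python3 -c "
from station import job_done; print(job_done())"
```

```text
the job is handed in; nothing more can be done
None
```

I turned the yellow key clockwise to about 1.57 rad, then swung the panel up by its bar handle. I lowered it slowly until the wrist force showed it touching its stops, let go, and lifted the gripper about 90 mm straight up. The job was handed in just after 16 s of robot time, out of 56 s allowed.

**Panel:** fits to the depth images from the three cameras put it at 2.198, 2.203 and 2.206 rad (target 2.2). The bar is at its expected open position and the tool force is about 0.

**Key:** measured at about 1.58 rad from the wrist camera right after turning. After opening I only saw in the picture that the plate still lies along the panel's width. My last colour-based measurement of the key also picked up other yellow things, so I ignored it.

**Bystanders:** the two cassettes and the cup look unmoved in the pictures. The finder's cup readings differed by up to about 35 mm between views, and the bottle readings from the side and wrist cameras were also off. I put this down to only part of each thing being visible, since the cup sits at the same pixels as before and the scene camera's bottle reading is unchanged. I did not re-measure the two cartridges, and the arm never went near them.

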